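# Dry-fit the rungs of a splayed chair back in order of length

## Robot

A 6-joint arm with a two-finger parallel gripper is mounted at the origin on a cart in front of the work surface, level with it; the furniture and walls round the work are solid. World frame = base frame: x ahead of the robot, y to its left, z up, the work surface at z = 0. Lengths are in m, angles in rad, forces in N, time in s.
With the tool pointing down it reaches from about 0.35 to 0.8 m from the base axis. Payload 7.3 kg.
Tool frame: the origin (TCP) lies between the finger pads; the fingertips stand 25 mm ahead of it and the grasp point (between the pads) lies 6 mm ahead of it (r.tip_extent is the distance from the TCP to the fingertips, in m); z points along the fingers, y is the line along which they close (so a half turn about z gives the same grasp; the last joint's range is limited). The gripper opens to 85 mm and grips with 20 to 120 N. Pads are 22 mm wide; open, the fingers measure 114 mm over their backs; the gripper's body (76 mm by 85 mm) begins 54 mm behind the grasp point. The pads swing forward as they close: fully open they stand 13 mm farther back than shut.
Start: joints at [-1.481, 0.342, 1.524, -0, 1.275, -0.146], TCP at [0.123, -0.51, 0.256] pointing down, gripper open.
Joint ranges: [-2.53, 2.53], [-0.77, 2.02], [0.04, 2.7], [-1, 4.14], [0.28, 2.66], [-3.11, 3.11]. Speed limits (rad/s): [2.57, 2.57, 3.14, 3.14, 3.14, 3.14].

## Interface

Orientations are given as a unit quaternion [x, y, z, w].
In Python, from workcell import r, command_gripper, optics gives the robot as it stands. The module is installed in compiled form; this text tells all that it offers. Calls block until the motion is done:
- r.reach(position, orientation): joint-space move of the TCP to a pose.
- r.move_straight(position, orientation=None, speed=0.15, max_force=None): straight line of the TCP; orientation=None keeps the orientation; speed is the mean speed in m/s. With max_force (N) it stops when the force on the tool has changed by that much, and returns True; else False.
- r.movej(angles): joint-space move.
- command_gripper(opening, force=None): finger opening in m; force is the grip in N (None keeps the last); returns when the fingers have stopped.
- r.hold(seconds).
- r.solve_ik(position, orientation): joint angles nearest the present ones, or None.
- r.read_state(): the state.
- optics.get_image(name): name is "scene" or "side" or "wrist"; returns (picture, depth): 384x512x3 uint8, red, green, blue; 384x512 float32, m along the optical axis (not along the pixel's ray), 0 where there is no reading.
- optics.camera_model(name): a dict with "K" (3x3 intrinsics, pixels), "R" (3x3) and "t" (3): a world point X has camera coordinates R X + t; the wrist camera has in their place "tool_from_camera" (4x4, takes a point from camera to tool coordinates, whose origin is the TCP and whose axes are the flange's). Camera axes: x right, y down, z forward; pixel columns grow to the right and rows downward; lengths in m; the calibration is good to about 2 mm. The wrist camera is an equidistant fisheye: a pixel r from the principal point sees the ray r / f radians off the axis. A picture is of the moment at which its call begins: read the wrist's pose just before it. camera_model takes no time and is no camera call.
A pose or a line that the arm cannot do raises r.PlanningError and nothing moves.
- r.finish_job(): hands the job in; it is judged then, once.
The state is a dict: "time_s": time; "joint_positions": joint angles; "dq": joint speeds; "tau": joint torques, N m; "eef_pos": TCP position; "eef_rot": TCP orientation; "contact_force": force on the tool from outside, world axes, zero at the start; "torque": the same for the moment, N m; "grip_width": finger opening in m; "grip_force": force on a finger pad.
Only numpy, scipy, OpenCV 4.12 (cv2) and the standard library are available. Lean on these libraries where they do the work, as an engineer would, in place of code of your own. Each camera call takes 0.05 s, during which the arm holds its last target. There are 200 camera calls.

## Task

Lay the four chair rungs in the spreading jig in order of length, the shortest at the narrow end and the longest at the wide end, one across each pair of facing notches. Each must be fully seated: its dark body down between the two bearers and both pale tenons resting on the green felt in the bottom of their notches. Leave the tape measure and the turned pot where they stand.

Things in the scene. Friction and masses are not known exactly. Their poses are not given: they have to be found in the camera images.
- rung_small: the shortest of four chair rungs, 106 mm long over all: dark eight-sided body 56 mm long, 22 mm across flats, ends rounded in over 5 mm, and at each end a bare pale round tenon 14 mm thick, 25 mm long. Lies on the bench. Origin at its middle on its axis (11 mm above the bench as it lies); y along its length, z up. Either end may go either way. 20 to 66 g
- rung_medium: the second shortest of four chair rungs, 138 mm long over all: dark eight-sided body 88 mm long, 22 mm across flats, ends rounded in over 5 mm, and at each end a bare pale round tenon 14 mm thick, 25 mm long. Lies on the bench. Origin at its middle on its axis (11 mm above the bench as it lies); y along its length, z up. Either end may go either way. 20 to 66 g
- rung_large: the second longest of four chair rungs, 170 mm long over all: dark eight-sided body 120 mm long, 22 mm across flats, ends rounded in over 5 mm, and at each end a bare pale round tenon 14 mm thick, 25 mm long. Lies on the bench. Origin at its middle on its axis (11 mm above the bench as it lies); y along its length, z up. Either end may go either way. 20 to 66 g
- rung_longest: the longest of four chair rungs, 202 mm long over all: dark eight-sided body 152 mm long, 22 mm across flats, ends rounded in over 5 mm, and at each end a bare pale round tenon 14 mm thick, 25 mm long. Lies on the bench. Origin at its middle on its axis (11 mm above the bench as it lies); y along its length, z up. Either end may go either way. 20 to 66 g
- seat_1: jig station at the narrow end of the jig: two facing notches with green felt, 76 mm clear between the bearers here. Origin midway between them on a seated rung's axis, 41 mm above the bench; y from notch to notch (along a seated rung), x towards the wide end. Jig: 240 x 228 mm board, screwed down, any way round; two 18 mm brown bearers spread to one end; stations 60 mm apart
- seat_2: jig station next after the narrow end: two facing notches with green felt, 108 mm clear between the bearers here. Origin midway between them on a seated rung's axis, 41 mm above the bench; y from notch to notch (along a seated rung), x towards the wide end. All notches: felt 34 mm above the bench, 23 mm wide at the foot, 47 mm at the top; teeth rise to 54 mm
- seat_3: jig station next before the wide end: two facing notches with green felt, 140 mm clear between the bearers here. Origin midway between them on a seated rung's axis, 41 mm above the bench; y from notch to notch (along a seated rung), x towards the wide end. Between the bearers there is only the board, 12 mm high
- seat_4: jig station at the wide end of the jig: two facing notches with green felt, 172 mm clear between the bearers here. Origin midway between them on a seated rung's axis, 41 mm above the bench; y from notch to notch (along a seated rung), x towards the wide end. Notches and heights are alike at all four stations
- tape_measure: bystander: yellow and black pocket tape measure standing on edge on the bench beyond the rungs, 37 x 77 mm, 63 mm high; origin at the centre of its underside, z up. Leave it alone.
- turned_pot: bystander: small dark turned wooden pot, 48 mm across, 49 mm high, standing on the bench beyond the rungs; origin at the centre of its underside, z up. Leave it alone.
Not all that is in view belongs to the job. Leave any pink look-alike of the rung_small alone.

How it is judged:
At the end, for the whole second after the job is handed in: Every rung lies in its own station (shortest at the narrow end, then rising to the longest at the wide end): its middle within 13 mm of the station's middle seen from above, its axis within 4 mm of the seated height, in line with the notches within 0.12 rad, and still (under 0.02 m/s) (horizontal distance between rung_small and seat_1 below 0.013 m and z of rung_small in the frame of seat_1 between -0.004 and 0.004 m and angle between the y axis of rung_small and the y axis of seat_1, either way round below 0.12 rad and linear speed of each of rung_small, rung_medium, rung_large, rung_longest below 0.02 m/s and horizontal distance between rung_medium and seat_2 below 0.013 m and z of rung_medium in the frame of seat_2 between -0.004 and 0.004 m and angle between the y axis of rung_medium and the y axis of seat_2, either way round below 0.12 rad and horizontal distance between rung_large and seat_3 below 0.013 m and z of rung_large in the frame of seat_3 between -0.004 and 0.004 m and angle between the y axis of rung_large and the y axis of seat_3, either way round below 0.12 rad and horizontal distance between rung_longest and seat_4 below 0.013 m and z of rung_longest in the frame of seat_4 between -0.004 and 0.004 m and angle between the y axis of rung_longest and the y axis of seat_4, either way round below 0.12 rad); the robot touches nothing.
It fails at once if the tape measure is shoved more than 20 mm or tipped (distance of tape_measure from where it was at the start of the episode above 0.02 m or angle between tape_measure's own z axis and vertical above 0.35 rad).
It fails at once if the turned pot is shoved more than 20 mm or tipped (distance of turned_pot from where it was at the start of the episode above 0.02 m or angle between turned_pot's own z axis and vertical above 0.35 rad).
It also fails if it takes over 109 s, if anything falls off the work surface, if the arm or the gripper's body presses on something with over 40 N, if the wrist force passes 120 N, or if a joint passes its speed limit or range.

## Working session

There is one attempt and no reset: what is moved stays moved. The work goes in short steps, each a Python script; the robot and the scene stay as the last script left them, time stands still between calls to the robot, and variables do not carry over. Pictures are saved under pics/ and viewed, at most 14 in all, crops included, and the job is handed in when it is done.

```bash
mkdir -p pics
python3 - <<'E'
from workcell import r, optics
import numpy as np, cv2
for n in("scene","side"):
    p,d=optics.get_image(n); np.savez(f"{n}0.npz",p=p,d=d)
    cv2.imwrite(f"pics/{n}0.png",cv2.resize(p[:,:,::-1],(800,600)))
    m=optics.camera_model(n); print(n,m["K"].tolist(),(-m["R"].T@m["t"]).round(3),m["R"][2].round(2),(d>0).mean())
print(optics.camera_model("wrist")); s=r.read_state(); print(s["time_s"],s["eef_rot"],s["grip_width"])
E
```

```text
scene [[421.3285650030747, 0.0, 256.3441190156046], [0.0, 421.3285650030747, 189.1478229779016], [0.0, 0.0, 1.0]] [ 0.087 -0.812  0.79 ] [ 0.38  0.68 -0.63] 0.99591064453125
side [[393.1431151938501, 0.0, 259.4728717700456], [0.0, 393.1431151938501, 193.78556740965382], [0.0, 0.0, 1.0]] [0.542 0.853 0.415] [-0.02 -0.93 -0.37] 0.8833211263020834
{'K': array([[297.31863964,   0.        , 253.46877167],
       [  0.        , 297.31863964, 187.78160927],
       [  0.        ,   0.        ,   1.        ]]), 'tool_from_camera': array([[ 6.41725535e-04, -9.62637368e-01, -2.70793068e-01,
         6.99746293e-02],
       [ 9.99999749e-01,  6.98756175e-04, -1.14195798e-04,
         3.65164989e-04],
       [ 2.99147471e-04, -2.70792927e-01,  9.62637575e-01,
        -1.17149729e-01],
       [ 0.00000000e+00,  0.00000000e+00,  0.00000000e+00,
         1.00000000e+00]])}
0.1 [ 9.93055266e-01  1.17646817e-01  3.72614967e-05 -6.81702559e-04] 0.08553481015456109
```

View pics/scene0.png

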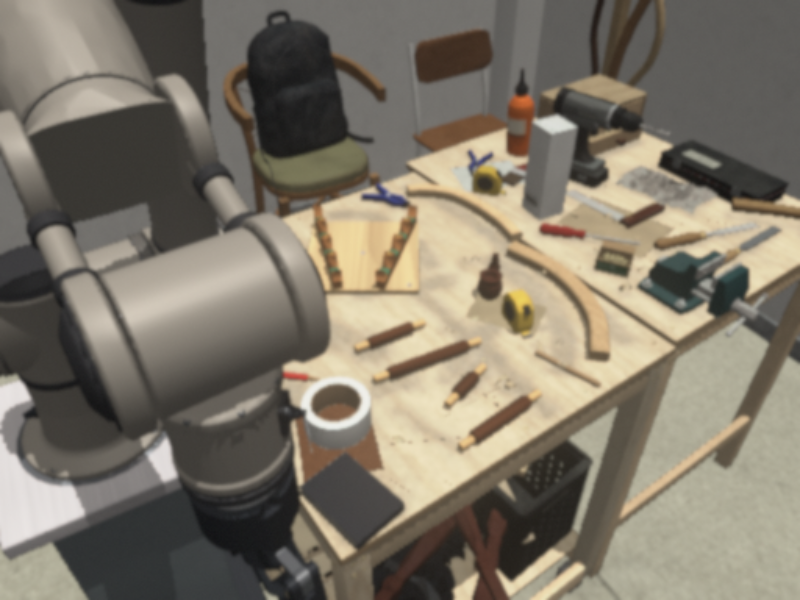

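View pics/side0.png

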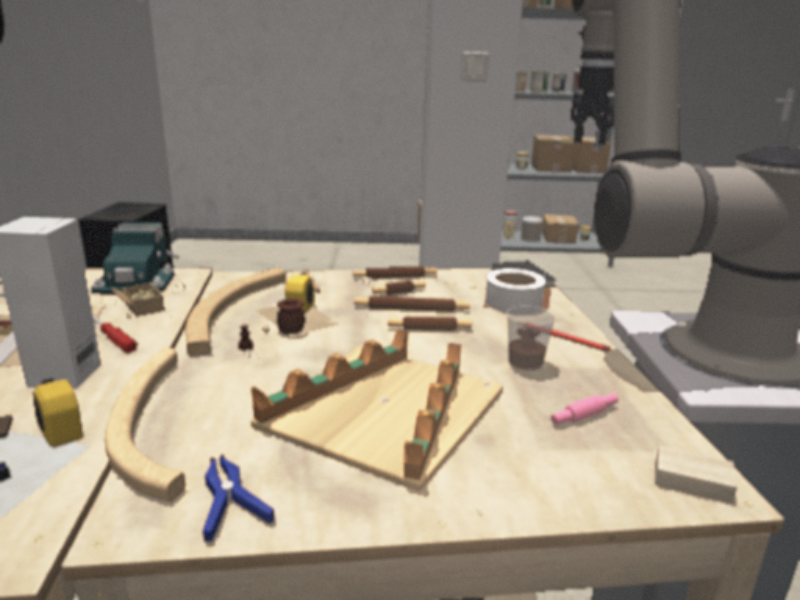

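The scene shows four rungs in scaled pixels: medium (390,336), longest (427,360), small (466,385) and large (500,420). The jig is at (370,250) with its narrow end toward the rungs. The pot is at (490,280), the tape at (518,312), and a pink decoy is visible in the side view at (585,408). Next I'll compute rough positions.

```bash
cat > h.py <<'E'
import numpy as np, cv2
from workcell import r, command_gripper, optics
from scipy.spatial.transform import Rotation as Ro
def cast(n,uv,z):
    m=optics.camera_model(n); uv=np.atleast_2d(np.float64(uv))
    d=np.c_[(uv-m["K"][:2,2])/m["K"][0,0],np.ones(len(uv))]@m["R"]; c=-m["R"].T@m["t"]
    return c+d*((z-c[2])/d[:,2])[:,None]
def wray(uv,pose):  # fisheye rays: origin, dirs (world)
    m=optics.camera_model("wrist"); T=m["tool_from_camera"]; K=m["K"]
    v=(np.atleast_2d(np.float64(uv))-K[:2,2])/K[0,0]; th=np.linalg.norm(v,axis=1,keepdims=True)
    d=np.c_[v*np.sinc(th/np.pi)/np.maximum(1,0) if 0 else v/np.maximum(th,1e-9)*np.sin(th),np.cos(th)]
    R=Ro.from_quat(pose[1]).as_matrix(); return R@T[:3,3]+pose[0],d@T[:3,:3].T@R.T
def wcast(uv,pose,z):
    o,d=wray(uv,pose); return o+d*((z-o[2])/d[:,2])[:,None]
def snap(name,tag):
    s=r.read_state(); p,d=optics.get_image(name)
    np.savez(tag+".npz",p=p,d=d,pos=s["eef_pos"],q=s["eef_rot"]); return p,d,(s["eef_pos"],s["eef_rot"])
def down(yaw): # tool z down, tool y (closing) at world yaw+90deg ; tool x at yaw
    return (Ro.from_euler("z",yaw)*Ro.from_euler("x",np.pi)).as_quat()
E
sed -i 's/d=np.c_\[v\*np.sinc.*/d=np.c_[v\/np.maximum(th,1e-9)*np.sin(th),np.cos(th)]/' h.py
python3 - <<'E'
from h import *
s=lambda *a:np.array(a)/1.5625
for n,z,P in(("scene",.011,dict(med=(390,336),longest=(427,360),small=(466,385),large=(500,420),pot=(490,296),tape=(520,325))),
 ("scene",.012,dict(jigBL=(325,290),jigBR=(418,291),jigTR=(420,225))),("side",.012,dict(jL=(252,420),jB=(420,483),jR=(500,383))),("side",.05,dict(wideL=(258,395),wideR=(412,450),narL=(405,340),narR=(455,350)))):
  for k,v in P.items(): print(n,k,cast(n,s(*v),z)[0].round(3))
st=r.read_state(); print(Ro.from_quat(st["eef_rot"]).as_matrix().round(2))
for p,y in (([.45,-.25,.42],0),([.5,-.3,.42],0),([.42,.0,.42],0),([.42,0.1,.42],0),([.42,.1,.42],1.57),([.5,.1,.42],1.57),([.5,-.2,.42],-.5),([.45,-.1,.45],0)): print(p,y,r.solve_ik(p,down(y)))
E
```

```text
scene med [ 0.48  -0.064  0.011]
scene longest [ 0.506 -0.146  0.011]
scene small [ 0.531 -0.226  0.011]
scene large [ 0.535 -0.311  0.011]
scene pot [ 0.695 -0.06   0.011]
scene tape [ 0.694 -0.153  0.011]
scene jigBL [0.434 0.109 0.012]
scene jigBR [0.586 0.019 0.012]
scene jigTR [0.705 0.212 0.012]
side jL [0.702 0.234 0.012]
side jB [0.509 0.344 0.012]
side jR [0.395 0.136 0.012]
side wideL [0.692 0.241 0.05 ]
side wideR [0.518 0.342 0.05 ]
side narL [0.522 0.088 0.05 ]
side narR [0.455 0.116 0.05 ]
[[ 0.97  0.23 -0.  ]
 [ 0.23 -0.97  0.  ]
 [ 0.   -0.   -1.  ]]
[0.45, -0.25, 0.42] 0 [-6.56061285e-01  2.52924165e-01  1.20773630e+00 -4.44089210e-16
  1.68093219e+00  9.14735042e-01]
[0.5, -0.3, 0.42] 0 [-6.71822241e-01  3.97804731e-01  1.00159001e+00 -4.44089210e-16
  1.74219791e+00  8.98974086e-01]
[0.42, 0.0, 0.42] 0 [-1.82923185e-01  6.13982690e-02  1.43890152e+00 -4.44089210e-16
  1.64129286e+00  1.38787314e+00]
[0.42, 0.1, 0.42] 0 [ 5.58482870e-02  8.49515227e-02  1.41306622e+00 -4.44089210e-16
  1.64357491e+00  1.62664461e+00]
[0.42, 0.1, 0.42] 1.57 [ 5.58482870e-02  8.49515227e-02  1.41306622e+00 -4.44089210e-16
  1.64357491e+00  5.66446138e-02]
[0.5, 0.1, 0.42] 1.57 [ 4.69964718e-02  2.42902046e-01  1.22101379e+00 -4.44089210e-16
  1.67767682e+00  4.77927986e-02]
[0.5, -0.2, 0.42] -0.5 [-5.22857896e-01  3.02165332e-01  1.14063862e+00 -4.44089210e-16
  1.69878870e+00  1.54793843e+00]
[0.45, -0.1, 0.45] 0 [-3.85172086e-01  1.43606088e-01  1.26708682e+00 -4.44089210e-16
  1.73089974e+00  1.18562424e+00]
```

Run:
```python
from h import *
for i,(p) in enumerate(([.46,-.24,.40],[.46,-.10,.40],[.48,.10,.40],[.48,.20,.40])):
    r.reach(p,down(0)); r.hold(.15); q,d,_=snap("wrist",f"w{i}")
    if i in(0,1,2): cv2.imwrite(f"pics/w{i}.png",q[:,:,::-1])
print(r.read_state()["time_s"])
```

```text
4.4833
```

View pics/w0.png

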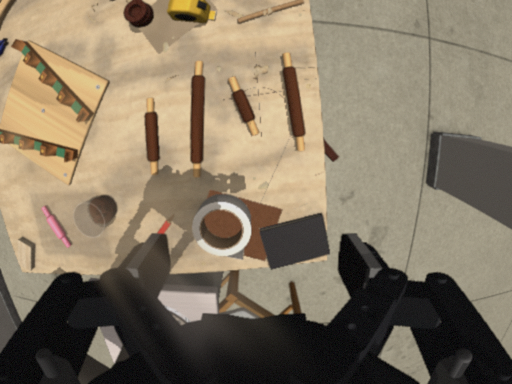

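View pics/w2.png

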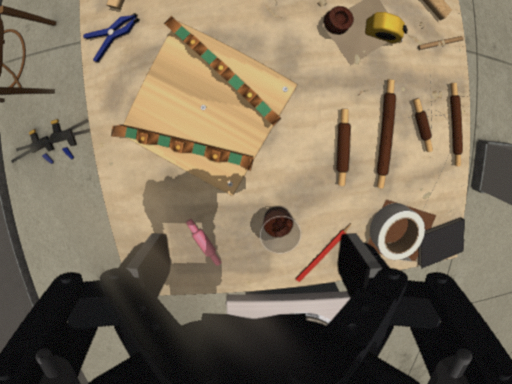

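The wrist views show everything clearly. In w0 the rungs are at (151,137), (197,118), (243,105) and (293,102). In w2 the green felts form two rows: (175,30) to (275,115), and (125,130) to (245,160).

```bash
cat > meas.py <<'E'
from h import *
def load(t): f=np.load(t+".npz"); return f["p"],f["d"],(f["pos"],f["q"])
def tri(a,pa,b,pb):
    o1,d1=wray(a,pa);o2,d2=wray(b,pb);out=[]
    for x,y in zip(d1,d2):
        A=np.c_[x,-y];k,*_=np.linalg.lstsq(A,o2-o1,rcond=None);out.append((o1+k[0]*x+o2+k[1]*y)/2)
    return np.array(out)
def rungs(img,mn=150):
    hsv=cv2.cvtColor(img,cv2.COLOR_RGB2HSV); m=cv2.inRange(hsv,(0,100,25),(12,255,125))
    m[215:]=0
    n,l,s,c=cv2.connectedComponentsWithStats(m); out=[]
    for i in range(1,n):
        pts=np.argwhere(l==i)[:,::-1]
        if s[i,4]<mn: continue
        (c_,(w,h),a)=cv2.minAreaRect(pts.astype(np.float32))
        out.append((np.array(c_),max(w,h),min(w,h),pts))
    return out
def felts(img):
    hsv=cv2.cvtColor(img,cv2.COLOR_RGB2HSV); m=cv2.inRange(hsv,(40,60,30),(95,255,255)); m[200:]=0
    n,l,s,c=cv2.connectedComponentsWithStats(m); return [(c[i],s[i,4]) for i in range(1,n) if s[i,4]>15]
E
python3 - <<'E'
from meas import *
for t in("w0","w1"):
    im,d,po=load(t)
    for c,L,W,pts in rungs(im):
        o=wcast(pts,po,.015); a=o.mean(0); u=np.linalg.svd(o-a,full_matrices=False)[2][0]; e=(o-a)@u
        print(t,c.round(),round(L),round(W),a.round(4),"len",(e.max()-e.min()).round(3),"mid",(a+u*(e.max()+e.min())/2).round(4)[:2],np.degrees(np.arctan2(u[1],u[0])).round(1))
for t in("w2","w3"):
    im,d,po=load(t)
    for c,n in felts(im): print(t,c.round(1),n,wcast(c,po,.034).round(4)[0])
print(r.tip_extent)
E
```

```text
w0 [139.  13.] 28 25 [ 0.7099 -0.0365  0.015 ] len 0.06 mid [ 0.7093 -0.0373] 52.7
w0 [294. 101.] 69 12 [ 0.5389 -0.3078  0.015 ] len 0.117 mid [ 0.5385 -0.3078] -170.6
w0 [197. 119.] 86 12 [ 0.5106 -0.1446  0.015 ] len 0.148 mid [ 0.5087 -0.1445] 177.4
w0 [243. 106.] 31 12 [ 0.5309 -0.2232  0.015 ] len 0.053 mid [ 0.5305 -0.2233] -157.2
w0 [152. 136.] 47 11 [ 0.4822 -0.0616  0.015 ] len 0.084 mid [ 0.4816 -0.0616] -179.8
w0 [258. 209.] 43 13 [ 0.3495 -0.2532  0.015 ] len 0.078 mid [ 0.3504 -0.25  ] 74.7
w1 [218.  10.] 26 19 [ 0.7041 -0.0415  0.015 ] len 0.048 mid [ 0.7044 -0.0403] 80.1
w1 [370. 105.] 66 12 [ 0.5393 -0.3068  0.015 ] len 0.117 mid [ 0.5384 -0.307 ] -170.5
w1 [278. 119.] 87 12 [ 0.5101 -0.1434  0.015 ] len 0.149 mid [ 0.5091 -0.1433] 177.5
w1 [325. 108.] 31 12 [ 0.5303 -0.2227  0.015 ] len 0.053 mid [ 0.5301 -0.2228] -157.1
w1 [229. 135.] 49 12 [ 0.4815 -0.0602  0.015 ] len 0.084 mid [ 0.4821 -0.0602] -179.4
w1 [332. 209.] 37 12 [ 0.3495 -0.2499  0.015 ] len 0.074 mid [ 0.3505 -0.247 ] 71.8
w2 [182.  33.] 107 [0.677  0.2147 0.034 ]
w2 [208.4  56.4] 121 [0.6338 0.1706 0.034 ]
w2 [235.6  81.8] 132 [0.5903 0.1268 0.034 ]
w2 [262.8 108.8] 129 [0.5462 0.0832 0.034 ]
w2 [131.  132.7] 101 [0.5131 0.3086 0.034 ]
w2 [163.5 140.4] 116 [0.4972 0.2493 0.034 ]
w2 [198.4 149. ] 121 [0.4813 0.1895 0.034 ]
w2 [234.6 157.9] 124 [0.4656 0.1296 0.034 ]
w3 [243.   30.2] 123 [0.6768 0.2153 0.034 ]
w3 [270.5  55.6] 132 [0.6336 0.1714 0.034 ]
w3 [297.9  82.8] 130 [0.5897 0.1272 0.034 ]
w3 [323.9 110. ] 125 [0.5464 0.0835 0.034 ]
w3 [186.5 130.2] 118 [0.513  0.3091 0.034 ]
w3 [222.5 139.2] 128 [0.4969 0.2494 0.034 ]
w3 [259.1 148.5] 126 [0.4812 0.1895 0.034 ]
w3 [295.1 158.1] 119 [0.4654 0.1298 0.034 ]
0.025
```

```bash
cat > plan.py <<'E'
from meas import *
import json
im0,_,p0=load("w0"); im1,_,p1=load("w1"); im2,_,p2=load("w2"); im3,_,p3=load("w3")
def body(im,po):
    o=[(L,c,pts) for c,L,W,pts in rungs(im) if c[1]>50 and c[1]<190]; o.sort(key=lambda t:t[0]); return o
A,B=body(im0,p0),body(im1,p1)
R=[]
for a,b in zip(A,B):
    t=tri([a[2].mean(0)],p0,[b[2].mean(0)],p1)[0]; M=[];U=[]
    for x,po in((a,p0),(b,p1)):
        o=wcast(x[2],po,.016)[:,:2]; m=o.mean(0); u=np.linalg.svd(o-m,full_matrices=False)[2][0]; u*=np.sign(u[0]); e=(o-m)@u; M.append(m+u*(e.max()+e.min())/2);U.append(u)
    m=np.mean(M,0);u=np.sum(U,0); R.append((*m,np.arctan2(u[1],u[0]))); print("rung",m.round(4),"deg",np.degrees(R[-1][2]).round(1),"tri",t.round(4))
F=tri([c for c,n in felts(im2)],p2,[c for c,n in felts(im3)],p3); print("felt z",F[:,2].round(4))
W=(np.array([wcast(c,p2,.034)[0] for c,n in felts(im2)])+np.array([wcast(c,p3,.034)[0] for c,n in felts(im3)]))/2
far=sorted(W[:4].tolist(),key=lambda v:v[1]); near=sorted(W[4:].tolist(),key=lambda v:v[1]); S=[]
for f,n in zip(far,near):
    f,n=np.array(f),np.array(n); d=f-n; m=(f+n)/2; S.append((m[0],m[1],np.arctan2(d[1],d[0]))); print("seat",m.round(4),"gap",np.linalg.norm(d).round(4),np.degrees(S[-1][2]).round(1))
json.dump(dict(R=R,S=S),open("plan.json","w"))
E
cat > act.py <<'E'
from h import *
import json
P=json.load(open("plan.json")); R,S=P["R"],P["S"]
def pick(i,zt=.028):
    x,y,a=R[i]; q=down(a); command_gripper(.05,40)
    r.reach([x,y,.14],q); r.move_straight([x,y,.055],speed=.2)
    hit=r.move_straight([x,y,zt],speed=.05,max_force=12); s=r.read_state(); z=s["eef_pos"][2]
    if hit: r.move_straight([x,y,z+.003],speed=.05); z+=.003
    command_gripper(.0,40); s=r.read_state(); print("hit",hit,"z",round(z,4),"w",s["grip_width"],"F",s["grip_force"],s["contact_force"].round(1))
    r.move_straight([x,y,.17],speed=.2); print("lifted w",r.read_state()["grip_width"]); return z
def place(i,zg):
    x,y,a=S[i]; q=down(a); r.reach([x,y,.17],q); r.move_straight([x,y,zg+.048],speed=.2)
    hit=r.move_straight([x,y,zg+.0305],speed=.05,max_force=10); s=r.read_state()
    print("place hit",hit,"dz",round(s["eef_pos"][2]-zg,4),s["contact_force"].round(1)); return hit
def release(i):
    x,y,a=S[i]; command_gripper(.042); r.move_straight([x,y,.15],speed=.2); print("t",r.read_state()["time_s"])
E
python3 plan.py
python3 - <<'E'
from h import *
import json
P=json.load(open("plan.json"))
for k in("R","S"):
    for x,y,a in P[k]: print([None if (s:=r.solve_ik([x,y,z],down(a))) is None else s.round(2)[5] for z in(.028,.17)])
E
```

```text
rung [ 0.5303 -0.223 ] deg 22.9 tri [ 0.5306 -0.2231  0.0131]
rung [ 0.4819 -0.0611] deg 0.4 tri [ 0.4815 -0.0598  0.0096]
rung [ 0.5385 -0.3071] deg 9.4 tri [ 0.5392 -0.3082  0.0107]
rung [ 0.5089 -0.144 ] deg -2.5 tri [ 0.5102 -0.1438  0.0095]
felt z [0.0311 0.0303 0.032  0.0329 0.0314 0.0336 0.0342 0.0327]
seat [0.5059 0.1065 0.034 ] gap 0.0932 -29.8
seat [0.5356 0.1583 0.034 ] gap 0.1254 -29.9
seat [0.5654 0.2102 0.034 ] gap 0.1575 -29.9
seat [0.595  0.2619 0.034 ] gap 0.1888 -29.8
[np.float64(0.64), np.float64(0.64)]
[np.float64(1.28), np.float64(1.28)]
[np.float64(0.76), np.float64(0.76)]
[np.float64(1.19), np.float64(1.19)]
[np.float64(2.15), np.float64(2.15)]
[np.float64(2.24), np.float64(2.24)]
[np.float64(2.32), np.float64(2.32)]
[np.float64(2.39), np.float64(2.39)]
```

The measured heights agree with the text to within a few mm. I'll place the small rung first and check it.

Run:
```python
from act import *
z=pick(0); place(0,z); release(0)
x,y,a=S[0]; r.reach([.44,.12,.35],down(0)); r.hold(.1)
p,d,po=snap("wrist","c0"); cv2.imwrite("pics/c0.png",cv2.resize(p[:220,:,::-1],(800,344)))
```

```text
hit False z 0.0279 w 0.02050364983456307 F 39.40964958630502 [-0.2  0.1  2.8]
lifted w 0.021049462698408634
place hit True dz 0.0304 [-0.9  0.3  5.3]
t 12.55
```

View pics/c0.png

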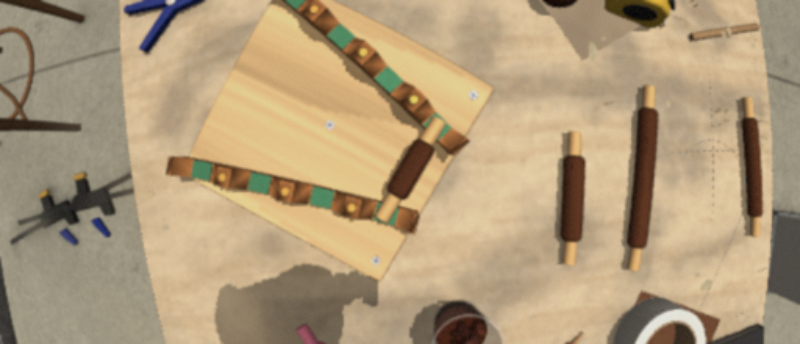

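The small rung lies across the narrow pair of notches at (410,170). Its tenons are on the felt at both ends and contact came at the expected height. I'll do the other three the same way.

Run:
```python
from act import *
for i in (1,2,3):
    z=pick(i)
    if r.read_state()["grip_width"]<.015: print("missed"); break
    place(i,z); release(i)
for k,p in enumerate(([.44,.12,.35],[.44,.22,.35])):
    r.reach(p,down(0)); r.hold(.1); p,d,po=snap("wrist",f"f{k}")
    if k==0: cv2.imwrite("pics/f0.png",cv2.resize(p[:220,:,::-1],(800,344)))
p,d,_=snap("side","fs"); cv2.imwrite("pics/fs.png",cv2.resize(p[180:330,130:350,::-1],(792,540),interpolation=cv2.INTER_CUBIC))
from meas import *
for t in("f0","f1"):
    im,d,po=load(t)
    for c,L,W,pts in rungs(im):
        o=wcast(pts,po,.046)[:,:2]; m=o.mean(0); u=np.linalg.svd(o-m,full_matrices=False)[2][0]; u*=np.sign(u[0]); e=(o-m)@u; m=m+u*(e.max()+e.min())/2
        print(t,c.round(),round(L),round(W),m.round(4),np.degrees(np.arctan2(u[1],u[0])).round(1))
```

```text
hit False z 0.0279 w 0.0210050261702333 F 39.33933611959219 [-0.7  0.1  3.4]
lifted w 0.020952887216257085
place hit True dz 0.0303 [-0.6 -0.6  5.1]
t 20.2583
hit False z 0.0279 w 0.02103912910746077 F 39.422455094754696 [-0.6 -0.7  3.1]
lifted w 0.020453620699739244
place hit True dz 0.0304 [-0.3 -0.2  5.1]
t 28.55
hit False z 0.0279 w 0.021253324028886893 F 39.69210530631244 [ 0.3 -0.1  3.9]
lifted w 0.020847192303761114
place hit True dz 0.0304 [-0.3 -0.8  5.3]
t 36.1417
f0 [156.  52.] 102 15 [0.5943 0.261 ] -29.9
f0 [190.  69.] 82 15 [0.5648 0.2099] -29.7
f0 [226.  88.] 61 13 [0.5354 0.1588] -30.0
f0 [263. 108.] 38 13 [0.5067 0.1076] -30.7
f0 [296. 208.] 31 11 [0.357  0.0568] -85.7
f1 [416.   7.] 29 14 [ 0.6897 -0.0372] -71.7
f1 [223.  49.] 103 15 [0.5946 0.2619] -29.8
f1 [259.  68.] 81 14 [0.5654 0.2111] -29.8
f1 [296.  89.] 59 15 [0.5361 0.1597] -30.0
f1 [331. 110.] 36 14 [0.5069 0.1085] -30.8
f1 [348. 203.] 27 11 [0.3659 0.0726] -47.5
f1 [359. 208.] 22 11 [0.3555 0.0533] -82.1
```

View pics/f0.png

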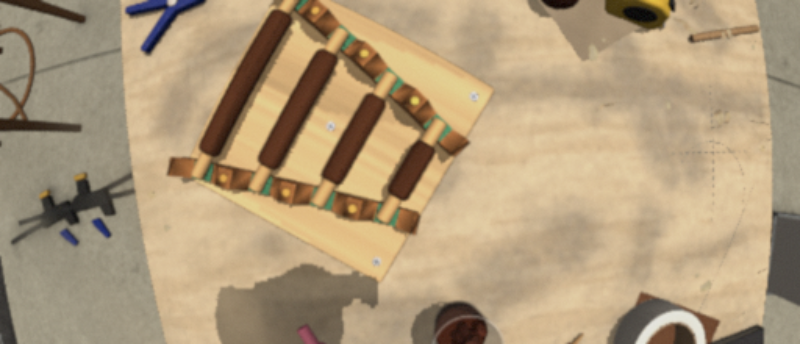

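View pics/fs.png

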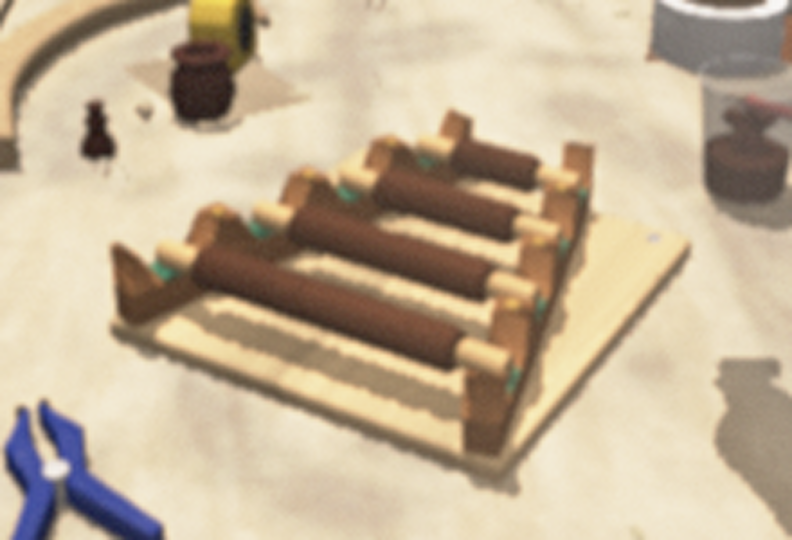

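Both pictures show all four rungs in order with their tenons down in the notches. They are within about 2 mm and 1° of their stations, and the pot and tape were left alone.

```bash
python3 -c "
from workcell import r
print(r.finish_job())"
```

```text
the job is handed in; nothing more can be done
None
```

All four rungs are seated in the jig in order of length, measured within about 2 mm and 1° of their stations, and the job is handed in at about 38 s; the hand-in gave no verdict.

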